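# Load the ultraviolet demonstration tray

### The job

Get the wooden carrying tray ready for the ultraviolet lamp: put the willemite chunk in the oblong card box, the egg-shaped scheelite pebble in the black cup, the slanted calcite block in the square card box and the six-sided aragonite column in the six-sided card box, each upright, flat on the floor of its holder and in the middle of it. Set the specimens down gently, never dropping or throwing them. Leave the two look-alikes, the three-cornered white quartz and the flat round pebble, where they lie.

Things in the scene. Friction and masses are not known exactly. Their poses are not given: they have to be found in the camera images.
- willemite: Willemite chunk: a dull brown, rough, oblong lump with chipped edges, 58 mm long (its x) by 38 mm wide (its y) by 36 mm high, about 0.2 kg. Its two long sides (facing its +y and -y) are flat and upright between 6 and 25 mm height over the middle 30 mm of its length: the place to grip it. Origin: centre of its underside, z up.
- scheelite: Scheelite pebble: a smooth, grey-brown, egg-shaped pebble standing on a small flat foot, round seen from above, 38 mm in diameter at its widest (20 mm above its foot) and 40 mm high, about 0.17 kg. Origin: centre of its underside, z up.
- calcite: Calcite piece: a white cleavage block with upright sides, seen from above a slanted four-sided figure (parallelogram): two sides 42 mm long run along its x, 36 mm apart in its y, one shifted 8 mm along x against the other, so it is 50 mm long overall; 36 mm high, about 0.15 kg. Grip it across y. Origin: centre of its underside, z up.
- aragonite: Aragonite crystal: a short, upright, six-sided column of dull brownish-pink stone, 38 mm across its flats (two of them face its +y and -y), 44 mm across its corners (along its x), 38 mm high, about 0.14 kg. Origin: centre of its underside, z up.
- white_wedge: Look-alike, to be left alone: a white, three-cornered (triangular seen from above) upright piece of quartz, 48 mm a side, 34 mm high, of the same white as the calcite. It lies loose among the specimens. Origin: centre of its underside, z up.
- flat_pebble: Look-alike, to be left alone: a flat round pebble of the same grey-brown stone as the scheelite, but a disc 58 mm in diameter and only 21 mm high. It lies loose among the specimens. Origin: centre of its underside, z up.
- oblong_box: Oblong open card box for the willemite, outside 87 mm (its x) by 61 mm (its y), 12 mm high; walls 2.5 mm, so inside 82 by 56 mm; inner floor 3 mm above its origin. Fixed in any quarter of the tray. Origin: centre of its underside; z up, x and y along the tray's sides. Tray: 215 mm square, rim 15 mm high, floor 5 mm; holder centres 100 mm apart.
- square_box: Square open card box for the calcite, outside 71 by 71 mm, 12 mm high; walls 2.5 mm, so inside 66 by 66 mm; inner floor 3 mm above its origin. Fixed in any quarter of the tray. Origin: centre of its underside; z up, x and y along the tray's sides.
- hex_box: Six-sided open card box for the aragonite, outside 69 mm across flats, 12 mm high; walls 2.5 mm, so inside 64 mm across flats; two of its flats face its +y and -y; inner floor 3 mm above its origin. Fixed in any quarter of the tray. Origin: centre of its underside; z up, x and y along the tray's sides.
- black_cup: Squat round black plastic specimen cup for the scheelite, 69 mm outside diameter at the rim, 26 mm high, inside about 62 mm wide; its thick bottom puts the inner floor 14 mm above its origin, so it is 12 mm deep. Fixed in any quarter of the tray. Origin: centre of its underside; z up, x and y along the tray's sides.
There are look-alikes about, which are no part of the job. Leave any green, orange or red look-alike of the scheelite alone.

How it is judged:
At the end, for the whole second after the job is handed in: Each of the four specimens rests upright (within 0.15 rad) on the floor of its own holder (height within 4 mm), its centre within 15 mm of the holder's centre, at rest; the two look-alikes are within 20 mm of where they started (horizontal distance between willemite and oblong_box below 0.015 m and z of willemite in the frame of oblong_box between -0.001 and 0.007 m and angle between each of willemite, scheelite, calcite, aragonite's own z axis and vertical below 0.15 rad and linear speed of each of willemite, scheelite, calcite, aragonite below 0.02 m/s and angular speed of each of willemite, scheelite, calcite, aragonite below 0.2 rad/s and horizontal distance between scheelite and black_cup below 0.015 m and z of scheelite in the frame of black_cup between 0.01 and 0.018 m and horizontal distance between calcite and square_box below 0.015 m and z of calcite in the frame of square_box between -0.001 and 0.007 m and horizontal distance between aragonite and hex_box below 0.015 m and z of aragonite in the frame of hex_box between -0.001 and 0.007 m and distance of each of white_wedge, flat_pebble from where it was at the start of the episode below 0.02 m); the robot touches nothing.
It fails at once if a specimen was dropped or thrown: it moved faster than 0.6 m/s while not held by the fingers ((contact force between the fingers and willemite below 0.05 N and linear speed of willemite above 0.6 m/s) or (contact force between the fingers and scheelite below 0.05 N and linear speed of scheelite above 0.6 m/s) or (contact force between the fingers and calcite below 0.05 N and linear speed of calcite above 0.6 m/s) or (contact force between the fingers and aragonite below 0.05 N and linear speed of aragonite above 0.6 m/s)).
It fails at once if a look-alike was moved more than 20 mm (distance of any of white_wedge, flat_pebble from where it was at the start of the episode above 0.02 m).
It also fails if it takes over 106 s, if anything falls off the work surface, if the arm or the gripper's body presses on something with over 40 N, if the wrist force passes 120 N, or if a joint passes its speed limit or range.

### The arm

A 6-joint arm with a two-finger parallel gripper is mounted at the origin on the work surface. World frame = base frame: x ahead of the robot, y to its left, z up, the work surface at z = 0. Lengths are in m, angles in rad, forces in N, time in s.
With the tool pointing down it reaches from about 0.35 to 0.775 m from the base axis. Payload 5.5 kg.
Tool frame: the origin (TCP) lies between the finger pads; the fingertips stand 11 mm ahead of it and the grasp point (between the pads) lies 8 mm behind it (tips_ahead is the distance from the TCP to the fingertips, in m); z points along the fingers, y is the line along which they close (so a half turn about z gives the same grasp; the last joint's range is limited). The gripper opens to 85 mm and grips with 20 to 120 N. Pads are 22 mm wide; open, the fingers measure 114 mm over their backs; the gripper's body (76 mm by 85 mm) begins 54 mm behind the grasp point. The pads swing forward as they close: fully open they stand 13 mm farther back than shut.
Start: joints at [1.064, 0.313, 0.046, 1.304, 0, 1.431], TCP at [0.206, 0.537, 0.242] pointing down, gripper open.
Joint ranges: [-2.76, 2.76], [-0.86, 1.69], [-1.03, 1.26], [-2.2, 2.34], [-1.47, 1.5], [-3.14, 3.14]. Speed limits (rad/s): [2.57, 2.57, 3.14, 3.14, 3.14, 3.14].

### API

Orientations are given as a unit quaternion [w, x, y, z].
In Python, from workcell import * gives the robot as it stands. The module is installed in compiled form; this text tells all that it offers.
- The arm moves only by the tool jog_arm, never from a script. Its argument "moves" is a list of rows, each an object with "fingers": the closure, from 0 (fully open) to 1 (shut); "slide": the shift along the tool's x, y, z in mm, a list of three; "angular": the turn, a rotation vector about the tool's x, y, z in degrees, a list of three. A call has 1 to 10 rows; each row is the pose to reach, as a shift and turn from the pose commanded when the call began, along the tool's axes at that moment; what a row does not reach only later rows make up. A row lasts 1/12 s, in which the tool goes at most 41.7 mm and 7.16 degrees, less where a joint would pass 70% of its speed; a pose out of reach is approached as far as the arm can. A call with a gripper value outside its range is refused whole. The fingers move at their own pace and stop on an object; "squeeze" is the grip in N (left out, the last holds). Time passes only in rows, so rows that repeat a pose let the fingers close. It gives the time, the measured TCP pose, the force, the opening and the grip force at its end, in the units of the state.
- get_state(): the state, without advancing time (a new reading comes with each control period).
- read_camera(name): name is "scene" or "top"; returns a dict with "color" (480x640x3 uint8, red, green, blue), "fovy" (degrees; the focal length in pixels is half the picture's height over the tangent of half this angle, whatever the lens; pixels are square), "cx", "cy" (the principal point, pixels), "D" ([k1, k2, p1, p2, k3] as OpenCV has them; the pictures are not rectified), "world_from_camera" (4x4, takes a point from camera to world coordinates). Camera axes: x right, y down, z forward; pixel columns grow to the right and rows downward; lengths in m; the calibration is good to about 2 mm. A picture is of the moment at which its call begins. There is no depth.
- hand_in(): hands the job in; it is judged then, once.
Trained networks look in a picture, given as the dict that the camera call returned (one of the last four; its "shot" number tells which), for a name from the list of things; names that differ only in an ending like _2 or _b are one class to them, and where a whole thing is asked for, a point or a joint stands for the part that bears it (a point fixed in the world has none). Each returns a list of dicts, best first, with "p" (0 to 1); they miss things now and then, are a little off and sometimes report something else, mostly with a low value. They report only what shows in the picture. A call takes as long as a camera call. They do not tell look-alikes from the thing itself.
- look_for(target, picture): "point" ([column, row] in pixels, amid what is visible of it).
- tip_of(target, picture): "point" ([column, row] in pixels: a listed point, or the origin of a listed thing).
The state is a dict: "clock": time; "joint_pos": joint angles; "qvel": joint speeds; "tau": joint torques, N m; "tcp_pos": TCP position; "orientation": TCP orientation; "wrist_force": force on the tool from outside, world axes, zero at the start; "ft_torque": the same for the moment, N m; "finger_gap": finger opening in m; "grip_force": force on a finger pad.
Only numpy, scipy, OpenCV 4.12 (cv2) and the standard library are available. Lean on these libraries where they do the work, as an engineer would, in place of code of your own. Each camera call takes 0.05 s, during which the arm holds its last target. There are 200 camera calls.

## Working session

There is one attempt and no reset: what is moved stays moved. The work goes in short steps, Python scripts to look and compute and a tool call to move; the robot and the scene stay as the last step left them, time stands still between calls to the robot, and variables do not carry over. Pictures are saved under pics/ and viewed, at most 14 in all, crops included, and the job is handed in when it is done.

Besides the shell and the picture viewer there is one more tool, called after "Emit:" as a command line: name --argument value ..., lists and objects as JSON in quotes. jog_arm: Moves the arm, as the interface text tells. Its arguments: {"type":"object","properties":{"moves":{"type":"array","items":{"type":"object","properties":{"fingers":{"type":"number"},"slide":{"type":"array","items":{"type":"number"}},"angular":{"type":"array","items":{"type":"number"}}}}},"squeeze":{"type":"number"}},"required":["moves"]}

```bash
mkdir -p pics
cat > h.py <<'E'
from workcell import *
import numpy as np, cv2
def K(p):
    f=p["color"].shape[0]/2/np.tan(np.radians(p["fovy"])/2)
    return np.array([[f,0,p["cx"]],[0,f,p["cy"]],[0,0,1]])
def w(p,pt,z):
    T=np.array(p["world_from_camera"]);u=cv2.undistortPoints(np.array([[pt]],float),K(p),np.array(p["D"],float))[0,0]
    d=T[:3,:3]@np.array([u[0],u[1],1]);o=T[:3,3];return (o+d*(z-o[2])/d[2])
def px(p,X):
    T=np.linalg.inv(np.array(p["world_from_camera"]))
    r,_=cv2.Rodrigues(T[:3,:3]);return cv2.projectPoints(np.array(X,float).reshape(-1,3),r,T[:3,3],K(p),np.array(p["D"],float))[0][:,0]
def save(p,n): cv2.imwrite("pics/"+n,p["color"][:,:,::-1])
E
python3 - <<'E'
from h import *
s=get_state();print(s["clock"],s["tcp_pos"],s["orientation"])
for c in("top","scene"):
    p=read_camera(c);save(p,c+"0.png");print(c,np.round(p["world_from_camera"],3).tolist(),p["fovy"])
    for n in "willemite scheelite calcite aragonite white_wedge flat_pebble oblong_box square_box hex_box black_cup".split():
        z=.005 if ('box' in n or 'cup' in n) else 0
        print(n,[(np.round(r["point"]).tolist(),round(r["p"],2),np.round(w(p,r["point"],z)[:2],3).tolist()) for r in tip_of(n,p)[:3]])
E
```

```text
0.0 [0.20599688 0.53632051 0.24140474] [-2.82087890e-04  1.82376795e-01  9.83228304e-01 -8.53072375e-04]
top [[0.006, -0.997, 0.078, 0.402], [-1.0, -0.005, 0.006, -0.027], [-0.006, -0.078, -0.997, 1.122], [0.0, 0.0, 0.0, 1.0]] 42.58119244421286
willemite [([352.0, 272.0], 0.85, [0.45, -0.092])]
scheelite [([418.0, 277.0], 0.89, [0.44, -0.213]), ([450.0, 317.0], 0.8, [0.368, -0.272]), ([365.0, 343.0], 0.58, [0.32, -0.117])]
calcite [([412.0, 161.0], 0.95, [0.657, -0.204])]
aragonite [([350.0, 154.0], 0.88, [0.668, -0.088])]
white_wedge [([477.0, 215.0], 0.68, [0.555, -0.323]), ([247.0, 210.0], 0.57, [0.563, 0.101])]
flat_pebble [([349.0, 214.0], 0.83, [0.555, -0.087]), ([237.0, 265.0], 0.62, [0.461, 0.118])]
oblong_box [([193.0, 206.0], 0.84, [0.57, 0.2])]
square_box [([236.0, 263.0], 0.73, [0.464, 0.12])]
hex_box [([185.0, 258.0], 0.73, [0.473, 0.213]), ([235.0, 261.0], 0.42, [0.467, 0.121]), ([246.0, 210.0], 0.26, [0.563, 0.102])]
black_cup [([246.0, 210.0], 0.82, [0.562, 0.102])]
scene [[0.054, 0.838, -0.543, 0.982], [0.999, -0.043, 0.032, -0.023], [0.003, -0.544, -0.839, 0.76], [0.0, 0.0, 0.0, 1.0]] 56.165812986587206
willemite [([276.0, 226.0], 0.87, [0.455, -0.09])]
scheelite [([210.0, 324.0], 0.74, [0.663, -0.208]), ([268.0, 179.0], 0.72, [0.326, -0.108]), ([186.0, 198.0], 0.7, [0.37, -0.283])]
calcite [([208.0, 325.0], 0.75, [0.663, -0.212])]
aragonite [([276.0, 273.0], 0.47, [0.563, -0.09]), ([424.0, 227.0], 0.29, [0.471, 0.213])]
white_wedge [([156.0, 274.0], 0.93, [0.555, -0.319]), ([207.0, 323.0], 0.4, [0.659, -0.214])]
flat_pebble [([278.0, 273.0], 0.67, [0.564, -0.086])]
oblong_box [([426.0, 272.0], 0.71, [0.579, 0.198])]
square_box [([383.0, 223.0], 0.88, [0.46, 0.129])]
hex_box [([425.0, 228.0], 0.6, [0.477, 0.213])]
black_cup [([378.0, 265.0], 0.96, [0.558, 0.108])]
```

Run:
```python
import cv2
a=cv2.imread("pics/top0.png");cv2.imwrite("pics/t1.png",cv2.resize(a[120:380,150:500],None,fx=2.28,fy=2.28,interpolation=cv2.INTER_CUBIC))
```

```text
(no output)
```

View pics/t1.png

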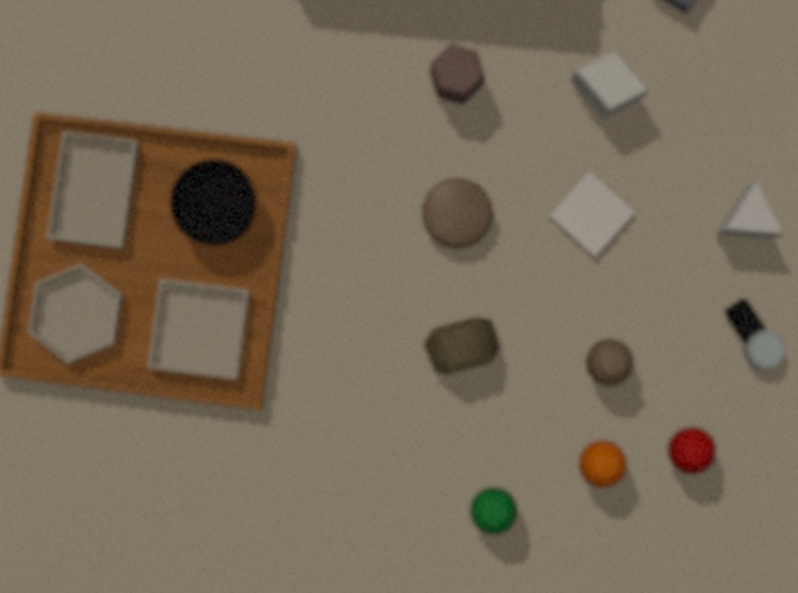

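View pics/scene0.png

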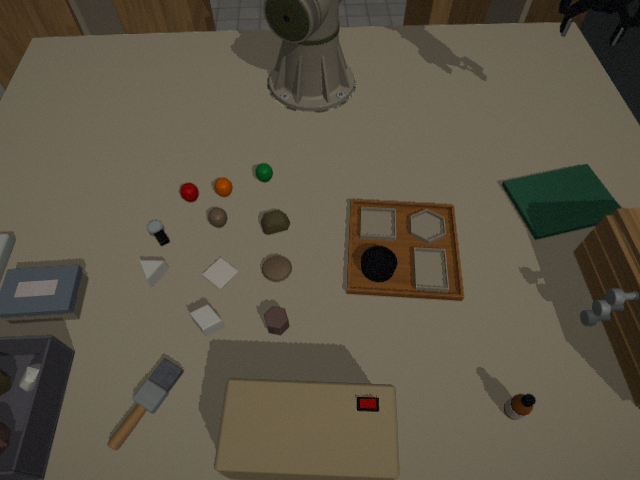

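The tray is on the left, with the oblong box top-left, cup top-right, hex bottom-left and square bottom-right. The real specimens in the crop are aragonite (457,73), calcite (610,82), willemite (462,345) and scheelite (610,361). The flat pebble is at (457,212) and the wedge at (755,212). Next I fit outlines to get exact poses.

```bash
cat > fit.py <<'E'
from h import *
from scipy.optimize import minimize
from scipy.ndimage import map_coordinates
def grad(p):
    a=cv2.GaussianBlur(p["color"].astype(np.float32),(0,0),1.0)
    g=np.zeros(a.shape[:2])
    for i in range(3): g=np.maximum(g,np.hypot(cv2.Sobel(a[...,i],5,1,0),cv2.Sobel(a[...,i],5,0,1)))
    return np.minimum(g,120)
t=np.radians(np.arange(0,360,60)); c=np.radians(np.arange(0,360,15))
def ring(r,z,a): return np.c_[r*np.cos(a),r*np.sin(a),0*a+z]
def prism(xy,h): xy=np.array(xy,float);return np.r_[np.c_[xy,np.zeros(len(xy))],np.c_[xy,np.full(len(xy),h)]]
def box(x,y,h):return prism([(x,y),(-x,y),(-x,-y),(x,-y)],h)
W=np.r_[box(.028,.018,.036)]
M=dict(willemite=W,aragonite=np.r_[ring(.022,0,t),ring(.022,.038,t)],
 scheelite=np.r_[ring(.010,0,c),ring(.019,.02,c),ring(.016,.03,c),ring(.008,.038,c)],
 calcite=prism([(.025,.018),(-.017,.018),(-.025,-.018),(.017,-.018)],.036),
 calcite_m=prism([(.017,.018),(-.025,.018),(-.017,-.018),(.025,-.018)],.036),
 tray=box(.1075,.1075,.015))
def pts(P,q):
    ca,sa=np.cos(q[2]),np.sin(q[2]);return np.c_[P[:,:2]@np.array([[ca,sa],[-sa,ca]])+q[:2],P[:,2]+(q[3] if len(q)>3 else 0)]
def outlines(p,name,q):
    P=pts(M[name],q);o=[cv2.convexHull(px(p,P).astype(np.float32))[:,0]]
    if name[:3] in("cal","ara","tra"): n=len(P)//2;o.append(px(p,P[n:]))
    return o
def samp(poly,n=120):
    d=np.r_[poly,poly[:1]];s=np.r_[0,np.cumsum(np.linalg.norm(np.diff(d,axis=0),axis=1))];u=np.linspace(0,s[-1],n)
    return np.c_[np.interp(u,s,d[:,0]),np.interp(u,s,d[:,1])]
def fit(pics,name,xy,angs,rad=.012,z0=0,two=True):
    G=[grad(p) for p in pics]
    def cost(v):
        q=[*v,z0]
        return -np.mean([map_coordinates(g,samp(o)[:,::-1].T,order=1).mean() for p,g in zip(pics,G) for o in outlines(p,name,q)])
    L=np.arange(-rad,rad+1e-4,.004)
    cand=sorted((cost([xy[0]+a,xy[1]+b,th]),xy[0]+a,xy[1]+b,th) for a in L for b in L for th in angs)[:4]
    r=min((minimize(cost,k[1:],method="Nelder-Mead",options=dict(initial_simplex=np.array(k[1:])+np.array([[0,0,0],[.003,0,0],[0,.003,0],[0,0,.08]]))) for k in cand),key=lambda r:r.fun)
    return r.x,r.fun
def draw(im,p,name,q,s=1,off=(0,0)):
    for o in outlines(p,name,q): cv2.polylines(im,[np.round((o-np.array(off)+.5)*s-.5).astype(int)],True,(0,255,0),1)
E
cat > go.py <<'E'
from fit import *
T=read_camera("top");S=read_camera("scene")
A=np.radians
J=dict(willemite=((.45,-.092),A(np.arange(0,180,10))),aragonite=((.668,-.088),A(np.arange(0,60,6))),scheelite=((.44,-.213),[0]),
 calcite=((.657,-.206),A(np.arange(0,180,8))),calcite_m=((.657,-.206),A(np.arange(0,180,8))),tray=((.517,.158),A(np.arange(-15,15,3))))
tiles=[]
for n,(xy,an) in J.items():
    rs=[fit(ps,n,xy,an) for ps in([T],[S],[T,S])]
    print(n,[(np.round(q[:2]*1000,1).tolist(),round(np.degrees(q[2]),1),round(f,1)) for q,f in rs])
    q=rs[2][0]
    for p in(T,S):
        h=70 if n=="tray" else 25; k=260/(2*h)
        c=px(p,[q[0],q[1],.02])[0].astype(int);cr=p["color"][c[1]-h:c[1]+h,c[0]-h:c[0]+h,::-1]
        cr=cv2.resize(cr,(260,260),interpolation=cv2.INTER_CUBIC);cr=np.clip(cr*1.3,0,255).astype(np.uint8);draw(cr,p,n,q,k,c-h);tiles.append(cr)
tiles=tiles
rows=[np.hstack(tiles[i:i+4]) for i in(0,4,8)]
cv2.imwrite("pics/f1.png",cv2.resize(np.vstack(rows),(800,600)))
E
python3 go.py
```

```text
willemite [([449.6, -91.4], np.float64(106.4), np.float64(-93.1)), ([453.4, -93.6], np.float64(102.9), np.float64(-84.1)), ([450.3, -92.3], np.float64(104.3), np.float64(-83.5))]
aragonite [([666.1, -86.4], np.float64(14.2), np.float64(-87.8)), ([669.3, -87.5], np.float64(16.4), np.float64(-84.5)), ([668.0, -87.0], np.float64(10.8), np.float64(-81.0))]
scheelite [([437.3, -207.7], np.float64(8.0), np.float64(-104.6)), ([439.7, -207.2], np.float64(11.8), np.float64(-96.2)), ([437.9, -207.7], np.float64(-4.7), np.float64(-97.1))]
calcite [([660.5, -207.6], np.float64(43.0), np.float64(-70.9)), ([663.1, -210.0], np.float64(38.9), np.float64(-70.8)), ([661.2, -206.7], np.float64(38.2), np.float64(-68.3))]
calcite_m [([660.9, -207.1], np.float64(37.2), np.float64(-66.0)), ([662.4, -208.7], np.float64(28.2), np.float64(-61.4)), ([661.2, -207.8], np.float64(32.7), np.float64(-61.8))]
tray [([517.6, 160.3], np.float64(-6.9), np.float64(-99.6)), ([520.9, 160.3], np.float64(-6.9), np.float64(-105.5)), ([518.9, 160.3], np.float64(-6.9), np.float64(-97.8))]
```

View pics/f1.png

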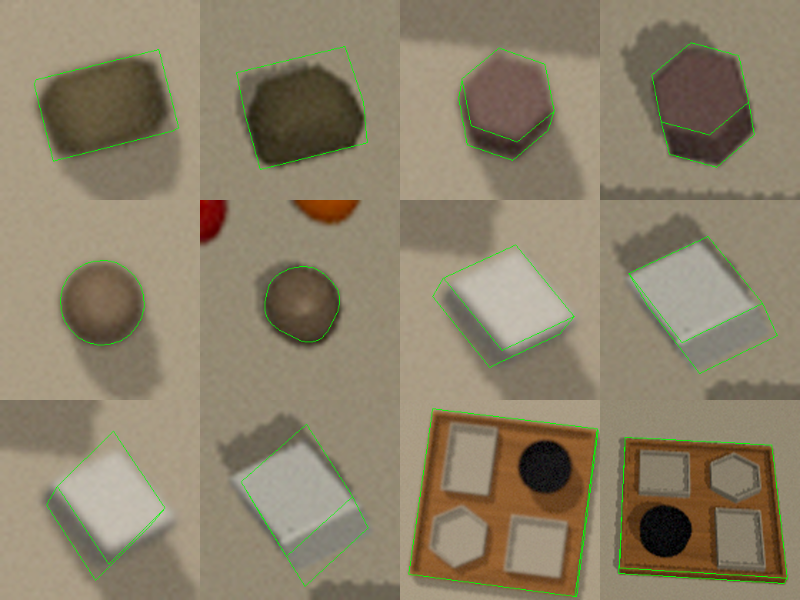

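The fits overlay well: calcite is the first handedness, about 39°, and the tray is at -6.9°. Next I check the lamp box clearance near aragonite and calcite.

View pics/top0.png

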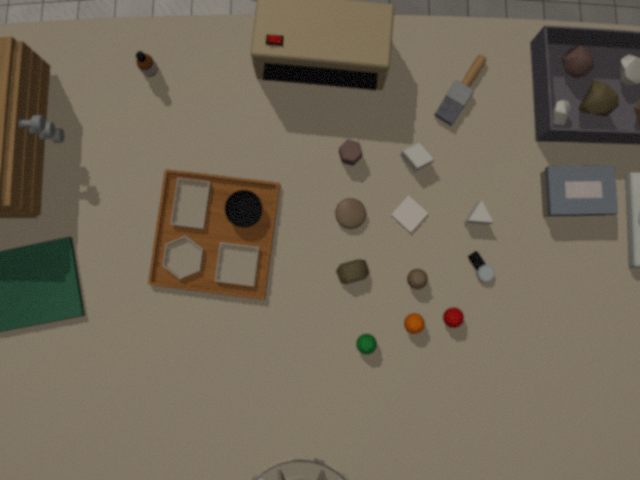

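```bash
cat > plan.py <<'E'
# usage: plan.py x y z yaw_of_closing_axis(deg) [more poses...]  (mm) -> slide/angular from current pose
import sys
from h import *
from scipy.spatial.transform import Rotation as R
s=get_state();q=np.array(s["orientation"]);r0=R.from_quat(q[[1,2,3,0]]);p0=np.array(s["tcp_pos"])*1000
a=[float(v) for v in sys.argv[1:]]
print("now",np.round(p0,1),"clock",round(s["clock"],2),"gap",round(s["finger_gap"]*1000,1),"grip",round(s["grip_force"],1),"F",np.round(s["wrist_force"],1),"q",np.round(s["joint_pos"],2))
Y=r0.as_matrix()[:,1];print("yaw",round(np.degrees(np.arctan2(Y[1],Y[0])),1),"zaxis",np.round(r0.as_matrix()[:,2],3))
for i in range(0,len(a),4):
    x,y,z,th=a[i:i+4];best=None
    for k in(0,180):
        t=np.radians(th+k);yy=np.array([np.cos(t),np.sin(t),0]);zz=np.array([0,0,-1.]);m=np.c_[np.cross(yy,zz),yy,zz]
        v=(r0.inv()*R.from_matrix(m)).as_rotvec(degrees=True)
        if best is None or np.linalg.norm(v)<np.linalg.norm(best):best=v
    print("slide",np.round(r0.inv().apply(np.array([x,y,z])-p0),1).tolist(),"ang",np.round(best,1).tolist())
E
python3 plan.py 450.3 -92.3 110 14.3 450.3 -92.3 24 14.3
```

```text
now [206.2 536.8 242.3] clock 1.2 gap 85.2 grip 0.0 F [-0.  -0.1 -0. ] q [ 1.06  0.31  0.05  1.3  -0.    1.43]
yaw 69.0 zaxis [ 0.  0. -1.]
slide [-453.4, -499.7, 132.3] ang [0.0, -0.0, 54.7]
slide [-453.4, -499.7, 218.3] ang [0.0, -0.0, 54.7]
```

The lamp front is at row 85, well beyond aragonite at (350,152), so there is clearance.

Emit:
jog_arm --moves '[{"fingers": 0,"slide": [-453.4,-499.7,132],"angular": [0,0,54.7]},{"slide": [-453.4,-499.7,132],"angular": [0,0,54.7]},{"slide": [-453.4,-499.7,132],"angular": [0,0,54.7]},{"slide": [-453.4,-499.7,132],"angular": [0,0,54.7]},{"slide": [-453.4,-499.7,132],"angular": [0,0,54.7]},{"slide": [-453.4,-499.7,132],"angular": [0,0,54.7]},{"slide": [-453.4,-499.7,132],"angular": [0,0,54.7]},{"slide": [-453.4,-499.7,132],"angular": [0,0,54.7]},{"slide": [-453.4,-499.7,132],"angular": [0,0,54.7]},{"slide": [-453.4,-499.7,132],"angular": [0,0,54.7]}]'

```text
schema error: expected keys fingers, slide, angular
```

```bash
python3 plan.py 450.3 -92.3 110 14.3 450.3 -92.3 24 14.3
```

```text
now [206.2 536.8 242.3] clock 1.2 gap 85.2 grip 0.0 F [-0.  -0.1 -0. ] q [ 1.06  0.31  0.05  1.3  -0.    1.43]
yaw 69.0 zaxis [ 0.  0. -1.]
slide [-453.4, -499.7, 132.3] ang [0.0, -0.0, 54.7]
slide [-453.4, -499.7, 218.3] ang [0.0, -0.0, 54.7]
```

Emit:
jog_arm --moves '[{"fingers": 0,"slide": [-453.4,-499.7,132],"angular": [0,0,54.7]},{"fingers": 0,"slide": [-453.4,-499.7,132],"angular": [0,0,54.7]},{"fingers": 0,"slide": [-453.4,-499.7,132],"angular": [0,0,54.7]},{"fingers": 0,"slide": [-453.4,-499.7,132],"angular": [0,0,54.7]},{"fingers": 0,"slide": [-453.4,-499.7,132],"angular": [0,0,54.7]},{"fingers": 0,"slide": [-453.4,-499.7,132],"angular": [0,0,54.7]},{"fingers": 0,"slide": [-453.4,-499.7,132],"angular": [0,0,54.7]},{"fingers": 0,"slide": [-453.4,-499.7,132],"angular": [0,0,54.7]},{"fingers": 0,"slide": [-453.4,-499.7,132],"angular": [0,0,54.7]},{"fingers": 0,"slide": [-453.4,-499.7,132],"angular": [0,0,54.7]}]'

```text
clock: 2.03
tcp_pos: [0.3545, 0.1538, 0.1623]
orientation: [0.0, 0.614, 0.79, 0.001]
wrist_force: [1.0, 0.7, 0.0]
finger_gap: 0.0852
grip_force: 0.0
```

```bash
python3 plan.py 450.3 -92.3 110 14.3 450.3 -92.3 24 14.3
```

```text
now [354.5 153.8 162.3] clock 2.03 gap 85.2 grip 0.0 F [1.  0.7 0. ] q [ 0.2  -0.01 -0.54  1.04  0.    1.52]
yaw 14.3 zaxis [ 0.001  0.    -1.   ]
slide [-262.1, 32.0, 52.4] ang [0.1, -0.0, -0.0]
slide [-262.1, 31.9, 138.4] ang [0.1, -0.0, -0.0]
```

Emit:
jog_arm --moves '[{"fingers": 0,"slide": [-262,32,52],"angular": [0,0,0]},{"fingers": 0,"slide": [-262,32,52],"angular": [0,0,0]},{"fingers": 0,"slide": [-262,32,52],"angular": [0,0,0]},{"fingers": 0,"slide": [-262,32,52],"angular": [0,0,0]},{"fingers": 0,"slide": [-262,32,52],"angular": [0,0,0]},{"fingers": 0,"slide": [-262,32,52],"angular": [0,0,0]},{"fingers": 0,"slide": [-262,32,52],"angular": [0,0,0]},{"fingers": 0,"slide": [-262,32,52],"angular": [0,0,0]},{"fingers": 0,"slide": [-262,32,52],"angular": [0,0,0]},{"fingers": 0,"slide": [-262,32,52],"angular": [0,0,0]}]'

```text
clock: 2.87
tcp_pos: [0.4491, -0.0898, 0.1102]
orientation: [-0.001, 0.614, 0.79, 0.0]
wrist_force: [0.4, 0.0, -0.1]
finger_gap: 0.0856
grip_force: 0.0
```

```bash
python3 plan.py 450.3 -92.3 110 14.3 450.3 -92.3 24 14.3; python3 -c "
from h import *
p=read_camera('scene');c=px(p,[.45,-.092,.05])[0].astype(int)
cv2.imwrite('pics/g1.png',cv2.resize(p['color'][c[1]-60:c[1]+60,c[0]-80:c[0]+80,::-1],None,fx=4,fy=4))"
```

```text
now [449.1 -89.8 110.2] clock 2.87 gap 85.6 grip 0.0 F [ 0.4  0.  -0.1] q [-0.37  0.18 -0.47  0.92  0.    0.95]
yaw 14.3 zaxis [-0.001  0.001 -1.   ]
slide [-2.7, 0.5, 0.2] ang [-0.0, -0.1, -0.0]
slide [-2.8, 0.6, 86.2] ang [-0.0, -0.1, -0.0]
```

View pics/g1.png

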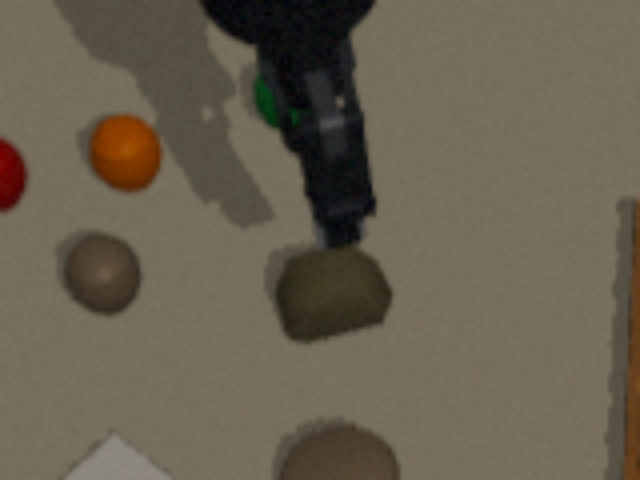

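The gripper sits over the chunk as planned (chunk at (335,295) in the crop). I descend and close.

Emit:
jog_arm --squeeze 45 --moves '[{"fingers": 0,"slide": [-2,0,40],"angular": [0,0,0]},{"fingers": 0,"slide": [-2,0,75],"angular": [0,0,0]},{"fingers": 0,"slide": [-2,0,86],"angular": [0,0,0]},{"fingers": 0,"slide": [-2,0,86],"angular": [0,0,0]},{"fingers": 1,"slide": [-2,0,86],"angular": [0,0,0]},{"fingers": 1,"slide": [-2,0,86],"angular": [0,0,0]},{"fingers": 1,"slide": [-2,0,86],"angular": [0,0,0]},{"fingers": 1,"slide": [-2,0,86],"angular": [0,0,0]},{"fingers": 1,"slide": [-2,0,86],"angular": [0,0,0]},{"fingers": 1,"slide": [-2,0,86],"angular": [0,0,0]}]'

```text
clock: 3.75
tcp_pos: [0.4516, -0.0926, 0.026]
orientation: [0.001, 0.614, 0.79, 0.001]
wrist_force: [-0.5, 1.0, 6.6]
finger_gap: 0.0368
grip_force: 45.2
```

```bash
python3 plan.py 574.6 203.9 110 83.1
```

```text
now [451.6 -92.6  26. ] clock 3.75 gap 36.8 grip 45.2 F [-0.5  1.   6.6] q [-0.38  0.28 -0.58  0.7   0.    0.94]
yaw 14.3 zaxis [ 0.003 -0.001 -1.   ]
slide [256.8, 192.7, -83.8] ang [0.1, 0.2, -68.8]
```

Emit:
jog_arm --moves '[{"fingers": 1,"slide": [0,0,-20],"angular": [0,0,0]},{"fingers": 1,"slide": [0,0,-50],"angular": [0,0,0]},{"fingers": 1,"slide": [0,0,-84],"angular": [0,0,0]},{"fingers": 1,"slide": [0,0,-84],"angular": [0,0,0]}]'

```text
clock: 4.08
tcp_pos: [0.4541, -0.0938, 0.1145]
orientation: [0.005, 0.614, 0.79, 0.002]
wrist_force: [1.0, 0.2, -0.7]
finger_gap: 0.0364
grip_force: 46.4
```

Emit:
jog_arm --moves '[{"fingers": 1,"slide": [257,192,0],"angular": [0,0,-68.8]},{"fingers": 1,"slide": [257,192,0],"angular": [0,0,-68.8]},{"fingers": 1,"slide": [257,192,0],"angular": [0,0,-68.8]},{"fingers": 1,"slide": [257,192,0],"angular": [0,0,-68.8]},{"fingers": 1,"slide": [257,192,0],"angular": [0,0,-68.8]},{"fingers": 1,"slide": [257,192,0],"angular": [0,0,-68.8]},{"fingers": 1,"slide": [257,192,0],"angular": [0,0,-68.8]},{"fingers": 1,"slide": [257,192,0],"angular": [0,0,-68.8]},{"fingers": 1,"slide": [257,192,0],"angular": [0,0,-68.8]},{"fingers": 1,"slide": [257,192,0],"angular": [0,0,-68.8]}]'

```text
clock: 4.92
tcp_pos: [0.5734, 0.2064, 0.1081]
orientation: [0.0, 0.056, 0.998, 0.0]
wrist_force: [-1.4, -1.2, -0.6]
finger_gap: 0.0367
grip_force: 46.4
```

```bash
python3 plan.py 574.6 203.9 110 83.1 574.6 203.9 36 83.1
```

```text
now [573.4 206.4 108.1] clock 4.92 gap 36.7 grip 46.4 F [-1.4 -1.2 -0.6] q [ 0.21  0.45 -0.09  1.03  0.    0.33]
yaw 83.6 zaxis [ 0.001  0.    -1.   ]
slide [-1.5, -2.3, -1.9] ang [0.0, 0.0, 0.5]
slide [-1.4, -2.3, 72.1] ang [0.0, 0.0, 0.5]
```

Emit:
jog_arm --moves '[{"fingers": 1,"slide": [-1.5,-2,30],"angular": [0,0,0]},{"fingers": 1,"slide": [-1.5,-2,50],"angular": [0,0,0]},{"fingers": 1,"slide": [-1.5,-2,62],"angular": [0,0,0]},{"fingers": 1,"slide": [-1.5,-2,68],"angular": [0,0,0]},{"fingers": 1,"slide": [-1.5,-2,70],"angular": [0,0,0]},{"fingers": 1,"slide": [-1.5,-2,70],"angular": [0,0,0]},{"fingers": 1,"slide": [-1.5,-2,70],"angular": [0,0,0]}]'

```text
clock: 5.5
tcp_pos: [0.5749, 0.202, 0.0393]
orientation: [0.001, 0.06, 0.998, 0.0]
wrist_force: [-0.0, 0.6, -1.6]
finger_gap: 0.0367
grip_force: 46.3
```

```bash
python3 plan.py 574.6 203.9 34 83.1;  python3 -c "
from h import *
t=[]
for n in('top','scene'):
    p=read_camera(n);c=px(p,[.575,.204,.03])[0].astype(int)
    t.append(cv2.resize(p['color'][c[1]-45:c[1]+45,c[0]-40:c[0]+40,::-1],(400,450),interpolation=cv2.INTER_CUBIC))
cv2.imwrite('pics/g2.png',np.clip(np.hstack(t)*1.4,0,255))"
```

```text
now [574.9 202.   39.3] clock 5.5 gap 36.7 grip 46.3 F [-0.   0.6 -1.6] q [ 0.21  0.51 -0.18  0.88  0.    0.33]
yaw 83.1 zaxis [ 0.002  0.    -1.   ]
slide [0.6, 1.9, 5.3] ang [0.0, 0.1, -0.0][ WARN:0@0.955] global loadsave.cpp:1063 imwrite_ Unsupported depth image for selected encoder is fallbacked to CV_8U.
```

View pics/g2.png

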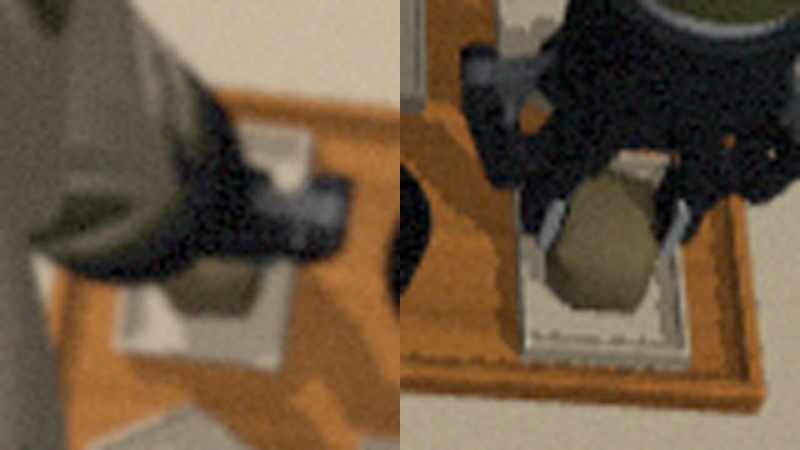

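The chunk (right crop at (605,240)) is inside the box with room on all sides. I lower gently.

Emit:
jog_arm --moves '[{"fingers": 1,"slide": [0,2,2],"angular": [0,0,0]},{"fingers": 1,"slide": [0,2,3.5],"angular": [0,0,0]},{"fingers": 1,"slide": [0,2,4.5],"angular": [0,0,0]},{"fingers": 1,"slide": [0,2,4.5],"angular": [0,0,0]},{"fingers": 1,"slide": [0,2,4.5],"angular": [0,0,0]}]'

```text
clock: 6.02
tcp_pos: [0.5746, 0.204, 0.0341]
orientation: [0.0, 0.06, 0.998, 0.0]
wrist_force: [0.3, 1.4, 0.8]
finger_gap: 0.0364
grip_force: 46.6
```

Emit:
jog_arm --moves '[{"fingers": 0.45,"slide": [0,0,0],"angular": [0,0,0]},{"fingers": 0.4,"slide": [0,0,0],"angular": [0,0,0]},{"fingers": 0.3,"slide": [0,0,0],"angular": [0,0,0]},{"fingers": 0.3,"slide": [0,0,0],"angular": [0,0,0]},{"fingers": 0.3,"slide": [0,0,-20],"angular": [0,0,0]},{"fingers": 0.3,"slide": [0,0,-60],"angular": [0,0,0]},{"fingers": 0,"slide": [0,0,-85],"angular": [0,0,0]},{"fingers": 0,"slide": [0,0,-85],"angular": [0,0,0]}]'

```text
clock: 6.68
tcp_pos: [0.5781, 0.2046, 0.1251]
orientation: [0.005, 0.06, 0.998, 0.001]
wrist_force: [2.0, 0.5, 0.2]
finger_gap: 0.0814
grip_force: 0.0
```

```bash
python3 plan.py 437.9 -207.7 120 14.3 437.9 -207.7 120 83 437.9 -207.7 120 40
```

```text
now [578.1 204.6 125.1] clock 6.68 gap 81.4 grip 0.0 F [2.  0.5 0.2] q [ 0.21  0.43 -0.07  1.06  0.    0.33]
yaw 83.1 zaxis [ 0.01   0.002 -1.   ]
slide [89.6, -426.2, 2.8] ang [0.5, 0.4, 68.8]
slide [89.6, -426.2, 2.8] ang [0.2, 0.5, 0.1]
slide [89.6, -426.2, 2.8] ang [0.4, 0.4, 43.1]
```

Emit:
jog_arm --moves '[{"fingers": 0,"slide": [86.5,-425,0],"angular": [0,0,0]},{"fingers": 0,"slide": [86.5,-425,0],"angular": [0,0,0]},{"fingers": 0,"slide": [86.5,-425,0],"angular": [0,0,0]},{"fingers": 0,"slide": [86.5,-425,0],"angular": [0,0,0]},{"fingers": 0,"slide": [86.5,-425,0],"angular": [0,0,0]},{"fingers": 0,"slide": [86.5,-425,0],"angular": [0,0,0]},{"fingers": 0,"slide": [86.5,-425,0],"angular": [0,0,0]},{"fingers": 0,"slide": [86.5,-425,0],"angular": [0,0,0]},{"fingers": 0,"slide": [86.5,-425,0],"angular": [0,0,0]},{"fingers": 0,"slide": [86.5,-425,0],"angular": [0,0,0]}]'

```text
clock: 7.52
tcp_pos: [0.4417, -0.1931, 0.1187]
orientation: [0.0, 0.06, 0.998, -0.0]
wrist_force: [0.5, -0.9, -0.5]
finger_gap: 0.0857
grip_force: 0.0
```

```bash
python3 plan.py 437.9 -207.7 24 83.1;  python3 - <<'E'
from fit import *
T=read_camera("top");S=read_camera("scene")
for n,p in((('T',T),('S',S))):
    r=fit([p],"willemite",(.5746,.2039),np.radians([-7,83]),z0=.008);print(n,np.round(r[0]*1000),r[1])
E
```

```text
now [ 441.7 -193.1  118.7] clock 7.52 gap 85.7 grip 0.0 F [ 0.5 -0.9 -0.5] q [-0.58  0.21 -0.41  0.95  0.   -0.46]
yaw 83.1 zaxis [ 0. -0. -1.]
slide [2.1, -14.9, 94.7] ang [-0.0, 0.0, -0.0]
T [ 585.  191. -117.] -74.17576212737113
S [ 567.  202. 1460.] -78.96039807568309
```

Emit:
jog_arm --moves '[{"fingers": 0,"slide": [2,-15,30],"angular": [0,0,0]},{"fingers": 0,"slide": [2,-15,45],"angular": [0,0,0]},{"fingers": 0,"slide": [2,-15,45],"angular": [0,0,0]},{"fingers": 0,"slide": [2,-15,45],"angular": [0,0,0]}]'

```text
clock: 7.95
tcp_pos: [0.4382, -0.2051, 0.073]
orientation: [-0.001, 0.06, 0.998, 0.001]
wrist_force: [-0.6, -0.2, 0.1]
finger_gap: 0.0855
grip_force: 0.0
```

```bash
python3 plan.py 437.9 -207.7 23 83.1
```

```text
now [ 438.2 -205.1   73. ] clock 7.95 gap 85.5 grip 0.0 F [-0.6 -0.2  0.1] q [-0.6   0.26 -0.46  0.85  0.   -0.48]
yaw 83.1 zaxis [-0.002  0.002 -1.   ]
slide [-0.2, -2.7, 50.0] ang [0.1, -0.1, -0.0]
```

Emit:
jog_arm --squeeze 40 --moves '[{"fingers": 0,"slide": [0,-2,30],"angular": [0,0,0]},{"fingers": 0,"slide": [0,-2,50],"angular": [0,0,0]},{"fingers": 0,"slide": [0,-2,50],"angular": [0,0,0]},{"fingers": 0.35,"slide": [0,-2,50],"angular": [0,0,0]},{"fingers": 0.5,"slide": [0,-2,50],"angular": [0,0,0]},{"fingers": 0.6,"slide": [0,-2,50],"angular": [0,0,0]},{"fingers": 1,"slide": [0,-2,50],"angular": [0,0,0]},{"fingers": 1,"slide": [0,-2,50],"angular": [0,0,0]},{"fingers": 1,"slide": [0,-2,50],"angular": [0,0,0]},{"fingers": 1,"slide": [0,-2,50],"angular": [0,0,0]}]'

```text
clock: 8.78
tcp_pos: [0.4399, -0.2086, 0.0255]
orientation: [0.001, 0.06, 0.998, -0.001]
wrist_force: [-0.7, 1.1, 6.2]
finger_gap: 0.035
grip_force: 39.3
```

Emit:
jog_arm --moves '[{"fingers": 1,"slide": [0,0,-5],"angular": [0,0,0]},{"fingers": 1,"slide": [0,0,-15],"angular": [0,0,0]},{"fingers": 1,"slide": [0,0,-15],"angular": [0,0,0]}]'

```text
clock: 9.03
tcp_pos: [0.4397, -0.2088, 0.0408]
orientation: [0.001, 0.06, 0.998, -0.001]
wrist_force: [-0.0, -0.4, -1.5]
finger_gap: 0.0351
grip_force: 40.2
```

```bash
python3 plan.py 562.6 104.7 120 83.1; python3 -c "
from h import *
p=read_camera('scene');c=px(p,[.438,-.208,.04])[0].astype(int)
cv2.imwrite('pics/g3.png',np.clip(cv2.resize(p['color'][c[1]-40:c[1]+40,c[0]-50:c[0]+50,::-1],None,fx=6,fy=6)*1.4,0,255).astype(np.uint8))"
```

```text
now [ 439.7 -208.8   40.8] clock 9.03 gap 35.1 grip 40.2 F [-0.  -0.4 -1.5] q [-0.61  0.3  -0.5   0.76  0.   -0.49]
yaw 83.1 zaxis [ 0.002 -0.001 -1.   ]
slide [-84.4, 325.9, -79.4] ang [-0.1, 0.1, -0.0]
```

View pics/g3.png

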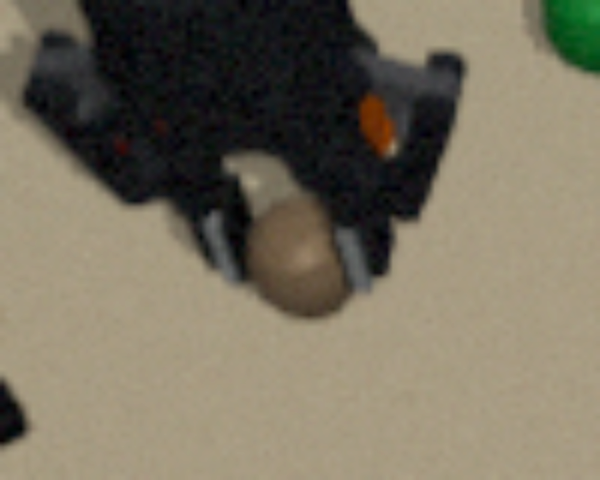

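The pebble is held between the pads at (300,255), but somewhat above its widest point. I set it back and regrip 3 mm lower for safety.

Emit:
jog_arm --moves '[{"fingers": 1,"slide": [0,0,10],"angular": [0,0,0]},{"fingers": 1,"slide": [0,0,15],"angular": [0,0,0]},{"fingers": 1,"slide": [0,0,15],"angular": [0,0,0]},{"fingers": 0.45,"slide": [0,0,15],"angular": [0,0,0]},{"fingers": 0.4,"slide": [0,0,15],"angular": [0,0,0]},{"fingers": 0.4,"slide": [0,0,19],"angular": [0,0,0]},{"fingers": 0.4,"slide": [0,0,19],"angular": [0,0,0]},{"fingers": 1,"slide": [0,0,19],"angular": [0,0,0]},{"fingers": 1,"slide": [0,0,19],"angular": [0,0,0]},{"fingers": 1,"slide": [0,0,19],"angular": [0,0,0]}]'

```text
clock: 9.92
tcp_pos: [0.4385, -0.2079, 0.0195]
orientation: [-0.0, 0.06, 0.998, 0.0]
wrist_force: [0.7, -0.9, -2.6]
finger_gap: 0.0349
grip_force: 40.0
```

```bash
python3 plan.py 562.6 104.7 120 83.1
```

```text
now [ 438.5 -207.9   19.5] clock 9.92 gap 34.9 grip 40.0 F [ 0.7 -0.9 -2.6] q [-0.61  0.33 -0.53  0.71  0.   -0.49]
yaw 83.1 zaxis [-0.001  0.    -1.   ]
slide [-85.5, 325.4, -100.5] ang [0.0, -0.0, -0.0]
```

Emit:
jog_arm --moves '[{"fingers": 0.45,"slide": [0,0,0],"angular": [0,0,0]},{"fingers": 0.4,"slide": [0,0,0],"angular": [0,0,0]},{"fingers": 0.4,"slide": [0,0,-3],"angular": [0,0,0]},{"fingers": 0.4,"slide": [0,0,-3],"angular": [0,0,0]},{"fingers": 1,"slide": [0,0,-3],"angular": [0,0,0]},{"fingers": 1,"slide": [0,0,-3],"angular": [0,0,0]},{"fingers": 1,"slide": [0,0,-3],"angular": [0,0,0]},{"fingers": 1,"slide": [0,0,-3],"angular": [0,0,0]}]'

```text
clock: 10.58
tcp_pos: [0.439, -0.2082, 0.0234]
orientation: [0.0, 0.06, 0.998, -0.0]
wrist_force: [-1.0, 1.0, 5.2]
finger_gap: 0.0349
grip_force: 39.6
```

```bash
python3 plan.py 562.6 104.7 125 83.1
```

```text
now [ 439.  -208.2   23.4] clock 10.58 gap 34.9 grip 39.6 F [-1.   1.   5.2] q [-0.61  0.33 -0.52  0.72  0.   -0.49]
yaw 83.1 zaxis [ 0.001 -0.    -1.   ]
slide [-85.1, 325.5, -101.6] ang [-0.0, 0.0, -0.0]
```

Emit:
jog_arm --moves '[{"fingers": 1,"slide": [0,0,-8],"angular": [0,0,0]},{"fingers": 1,"slide": [0,0,-24],"angular": [0,0,0]},{"fingers": 1,"slide": [0,0,-45],"angular": [0,0,0]},{"fingers": 1,"slide": [0,0,-70],"angular": [0,0,0]},{"fingers": 1,"slide": [-5,20,-85],"angular": [0,0,0]},{"fingers": 1,"slide": [-12,45,-90],"angular": [0,0,0]},{"fingers": 1,"slide": [-20,75,-90],"angular": [0,0,0]},{"fingers": 1,"slide": [-28,108,-90],"angular": [0,0,0]},{"fingers": 1,"slide": [-37,142,-90],"angular": [0,0,0]},{"fingers": 1,"slide": [-46,176,-90],"angular": [0,0,0]}]'

```text
clock: 11.42
tcp_pos: [0.5057, -0.0375, 0.1132]
orientation: [0.0, 0.061, 0.998, 0.0]
wrist_force: [1.5, -0.4, -1.9]
finger_gap: 0.035
grip_force: 40.5
```

Emit:
jog_arm --moves '[{"fingers": 1,"slide": [-9,35,0],"angular": [0,0,0]},{"fingers": 1,"slide": [-18,70,0],"angular": [0,0,0]},{"fingers": 1,"slide": [-26,100,0],"angular": [0,0,0]},{"fingers": 1,"slide": [-33,125,0],"angular": [0,0,0]},{"fingers": 1,"slide": [-37,142,0],"angular": [0,0,0]},{"fingers": 1,"slide": [-39,149.5,0],"angular": [0,0,0]},{"fingers": 1,"slide": [-39,149.5,0],"angular": [0,0,0]},{"fingers": 1,"slide": [-39,149.5,0],"angular": [0,0,0]}]'

```text
clock: 12.08
tcp_pos: [0.5618, 0.1045, 0.1126]
orientation: [-0.0, 0.06, 0.998, -0.0]
wrist_force: [-0.2, 0.0, -1.6]
finger_gap: 0.0351
grip_force: 40.5
```

```bash
python3 plan.py 562.6 104.7 50 83.1;  python3 -c "
from h import *
for n in('top','scene'):
    p=read_camera(n)
    for k in('scheelite','black_cup'): print(n,k,[(np.round(r['point']).tolist(),round(r['p'],2)) for r in tip_of(k,p)[:4]],px(p,[.5626,.1047,.089 if k[0]=='s' else .005]))
    c=px(p,[.563,.105,.05])[0].astype(int)
    cv2.imwrite('pics/c_'+n+'.png',np.clip(cv2.resize(p['color'][c[1]-45:c[1]+45,c[0]-40:c[0]+40,::-1],(400,450),interpolation=2)*1.4,0,255).astype(np.uint8))
cv2.imwrite('pics/g4.png',np.hstack([cv2.imread('pics/c_top.png'),cv2.imread('pics/c_scene.png')]))"
```

```text
now [561.8 104.5 112.6] clock 12.08 gap 35.1 grip 40.5 F [-0.2  0.  -1.6] q [ 0.04  0.38 -0.19  1.   -0.    0.16]
yaw 83.1 zaxis [-0.001 -0.001 -1.   ]
slide [-0.8, 0.4, 62.6] ang [-0.0, -0.0, 0.0]
top scheelite [([414.0, 325.0], 0.89), ([474.0, 216.0], 0.73), ([364.0, 346.0], 0.6), ([450.0, 319.0], 0.55)] [[239.23602239 202.40866527]]
top black_cup [([247.0, 208.0], 0.79)] [[244.94092937 209.46074575]]
scene scheelite [([264.0, 181.0], 0.79), ([188.0, 201.0], 0.61), ([226.0, 189.0], 0.58)] [[381.84058656 243.31021669]]
scene black_cup [([378.0, 268.0], 0.67)] [[376.96290792 266.66829303]]
```

View pics/g4.png

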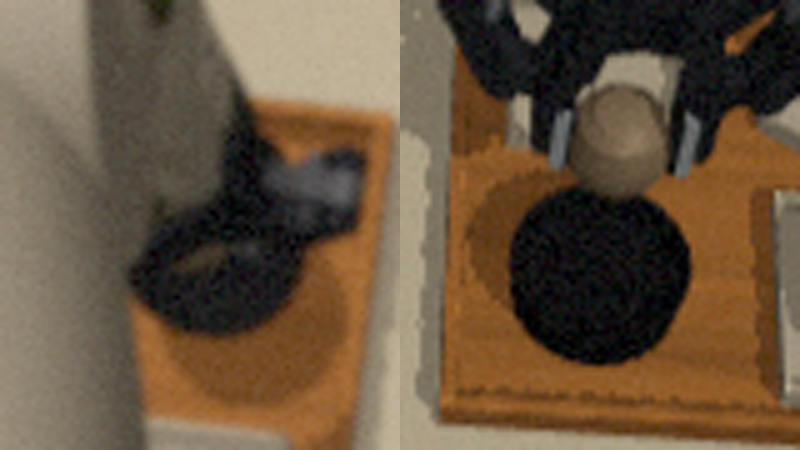

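The pebble hangs upright over the cup in the right crop. I lower it to z ≈ 43.

Emit:
jog_arm --moves '[{"fingers": 1,"slide": [-0.8,0.3,20],"angular": [0,0,0]},{"fingers": 1,"slide": [-0.8,0.3,45],"angular": [0,0,0]},{"fingers": 1,"slide": [-0.8,0.3,60],"angular": [0,0,0]},{"fingers": 1,"slide": [-0.8,0.3,66],"angular": [0,0,0]},{"fingers": 1,"slide": [-0.8,0.3,68],"angular": [0,0,0]},{"fingers": 1,"slide": [-0.8,0.3,69],"angular": [0,0,0]},{"fingers": 1,"slide": [-0.8,0.3,69],"angular": [0,0,0]},{"fingers": 1,"slide": [-0.8,0.3,69],"angular": [0,0,0]}]'

```text
clock: 13.05
tcp_pos: [0.5641, 0.105, 0.045]
orientation: [0.001, 0.06, 0.998, 0.0]
wrist_force: [-1.0, -0.5, -1.0]
finger_gap: 0.0349
grip_force: 40.5
```

Emit:
jog_arm --moves '[{"fingers": 1,"slide": [0,0,1],"angular": [0,0,0]},{"fingers": 1,"slide": [0,0,1],"angular": [0,0,0]},{"fingers": 1,"slide": [0,0,1],"angular": [0,0,0]}]'

```text
clock: 13.3
tcp_pos: [0.5634, 0.1051, 0.0433]
orientation: [0.0, 0.06, 0.998, 0.0]
wrist_force: [-0.2, -0.0, -0.6]
finger_gap: 0.0348
grip_force: 40.5
```

Emit:
jog_arm --moves '[{"fingers": 1,"slide": [0,0,1],"angular": [0,0,0]},{"fingers": 1,"slide": [0,0,1],"angular": [0,0,0]},{"fingers": 1,"slide": [0,0,1],"angular": [0,0,0]}]'

```text
clock: 13.55
tcp_pos: [0.5635, 0.1051, 0.0424]
orientation: [0.001, 0.06, 0.998, 0.0]
wrist_force: [-0.6, -0.4, 4.2]
finger_gap: 0.0348
grip_force: 41.0
```

Contact. I release slowly and rise.

Emit:
jog_arm --moves '[{"fingers": 0.52,"slide": [0,0,0],"angular": [0,0,0]},{"fingers": 0.45,"slide": [0,0,0],"angular": [0,0,0]},{"fingers": 0.38,"slide": [0,0,0],"angular": [0,0,0]},{"fingers": 0.35,"slide": [0,0,0],"angular": [0,0,0]},{"fingers": 0.35,"slide": [0,0,-15],"angular": [0,0,0]},{"fingers": 0.35,"slide": [0,0,-50],"angular": [0,0,0]},{"fingers": 0,"slide": [0,0,-80],"angular": [0,0,0]},{"fingers": 0,"slide": [0,0,-80],"angular": [0,0,0]}]'

```text
clock: 14.22
tcp_pos: [0.5669, 0.1052, 0.1278]
orientation: [0.005, 0.06, 0.998, 0.001]
wrist_force: [1.0, 0.1, 0.0]
finger_gap: 0.0773
grip_force: 0.0
```

```bash
python3 plan.py 661.3 -207.5 120 129 668 -87 120 103
```

```text
now [566.9 105.2 127.8] clock 14.22 gap 77.3 grip 0.0 F [1.  0.1 0. ] q [ 0.04  0.37 -0.17  1.03  0.    0.16]
yaw 83.1 zaxis [ 0.01   0.001 -1.   ]
slide [-131.3, -299.1, 8.6] ang [-0.1, 0.6, -45.9]
slide [-123.4, -178.7, 8.7] ang [0.0, 0.6, -19.9]
```

Emit:
jog_arm --moves '[{"fingers": 0,"slide": [-134.6,-298.7,0],"angular": [0,0,-45.9]},{"fingers": 0,"slide": [-134.6,-298.7,0],"angular": [0,0,-45.9]},{"fingers": 0,"slide": [-134.6,-298.7,0],"angular": [0,0,-45.9]},{"fingers": 0,"slide": [-134.6,-298.7,0],"angular": [0,0,-45.9]},{"fingers": 0,"slide": [-134.6,-298.7,0],"angular": [0,0,-45.9]},{"fingers": 0,"slide": [-134.6,-298.7,0],"angular": [0,0,-45.9]},{"fingers": 0,"slide": [-134.6,-298.7,0],"angular": [0,0,-45.9]},{"fingers": 0,"slide": [-134.6,-298.7,0],"angular": [0,0,-45.9]},{"fingers": 0,"slide": [-134.6,-298.7,0],"angular": [0,0,-45.9]},{"fingers": 0,"slide": [-134.6,-298.7,0],"angular": [0,0,-45.9]}]'

```text
clock: 15.05
tcp_pos: [0.6608, -0.2106, 0.1204]
orientation: [-0.0, -0.332, 0.943, 0.0]
wrist_force: [0.4, 1.2, 0.2]
finger_gap: 0.0852
grip_force: 0.0
```

```bash
python3 plan.py 661.3 -207.5 24 129
python3 - <<'E'
from fit import *
T=read_camera("top");S=read_camera("scene")
t=[]
for p in(T,S):
    c=px(p,[.519,.16,.02])[0].astype(int)
    t.append(cv2.resize(p["color"][c[1]-70:c[1]+70,c[0]-80:c[0]+80,::-1],(400,350),interpolation=2))
cv2.imwrite("pics/g5.png",np.clip(np.hstack(t)*1.3,0,255).astype(np.uint8))
E
```

```text
now [ 660.8 -210.6  120.4] clock 15.05 gap 85.2 grip 0.0 F [0.4 1.2 0.2] q [-0.42  0.6   0.19  1.16  0.   -1.1 ]
yaw 128.7 zaxis [-0.001  0.    -1.   ]
slide [-2.4, 2.0, 96.4] ang [0.0, -0.0, -0.3]
```

View pics/g5.png

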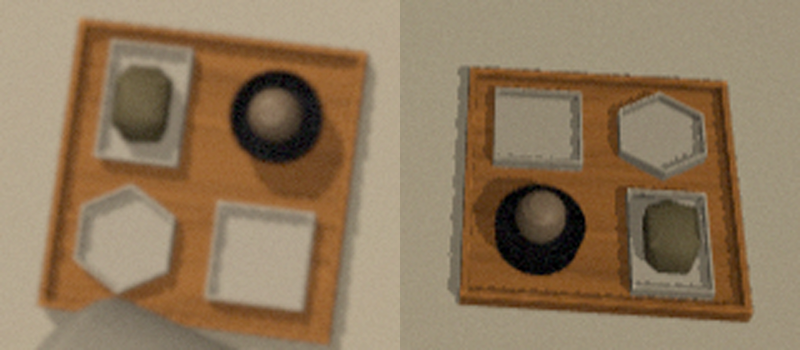

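Willemite and scheelite both sit upright and centred in their holders. Next is the calcite.

Emit:
jog_arm --squeeze 45 --moves '[{"fingers": 0,"slide": [-1.5,1,40],"angular": [0,0,0]},{"fingers": 0,"slide": [-1.5,1,80],"angular": [0,0,0]},{"fingers": 0,"slide": [-1.5,1,97],"angular": [0,0,0]},{"fingers": 0,"slide": [-1.5,1,97],"angular": [0,0,0]},{"fingers": 0.35,"slide": [-1.5,1,97],"angular": [0,0,0]},{"fingers": 0.5,"slide": [-1.5,1,97],"angular": [0,0,0]},{"fingers": 0.6,"slide": [-1.5,1,97],"angular": [0,0,0]},{"fingers": 1,"slide": [-1.5,1,97],"angular": [0,0,0]},{"fingers": 1,"slide": [-1.5,1,97],"angular": [0,0,0]},{"fingers": 1,"slide": [-1.5,1,97],"angular": [0,0,0]}]'

```text
clock: 15.98
tcp_pos: [0.6631, -0.2066, 0.0275]
orientation: [0.002, -0.334, 0.943, -0.001]
wrist_force: [0.2, 1.6, 7.0]
finger_gap: 0.0347
grip_force: 47.0
```

```bash
python3 plan.py 463.4 116.7 110 83.1
```

```text
now [ 663.1 -206.6   27.5] clock 15.98 gap 34.7 grip 47.0 F [0.2 1.6 7. ] q [-0.42  0.66  0.06  0.97  0.   -1.1 ]
yaw 129.0 zaxis [ 0.004 -0.001 -1.   ]
slide [-48.4, 376.6, -83.8] ang [-0.2, 0.2, 45.9]
```

Emit:
jog_arm --moves '[{"fingers": 1,"slide": [0,0,-10],"angular": [0,0,0]},{"fingers": 1,"slide": [0,0,-40],"angular": [0,0,0]},{"fingers": 1,"slide": [0,0,-75],"angular": [0,0,0]},{"fingers": 1,"slide": [0,0,-90],"angular": [0,0,0]},{"fingers": 1,"slide": [0,0,-90],"angular": [0,0,0]}]'

```text
clock: 16.4
tcp_pos: [0.6641, -0.2073, 0.1211]
orientation: [0.003, -0.334, 0.943, -0.003]
wrist_force: [0.4, -1.1, -0.9]
finger_gap: 0.035
grip_force: 46.1
```

Emit:
jog_arm --moves '[{"fingers": 1,"slide": [-48.4,376.6,0],"angular": [0,0,45.9]},{"fingers": 1,"slide": [-48.4,376.6,0],"angular": [0,0,45.9]},{"fingers": 1,"slide": [-48.4,376.6,0],"angular": [0,0,45.9]},{"fingers": 1,"slide": [-48.4,376.6,0],"angular": [0,0,45.9]},{"fingers": 1,"slide": [-48.4,376.6,0],"angular": [0,0,45.9]},{"fingers": 1,"slide": [-48.4,376.6,0],"angular": [0,0,45.9]},{"fingers": 1,"slide": [-48.4,376.6,0],"angular": [0,0,45.9]},{"fingers": 1,"slide": [-48.4,376.6,0],"angular": [0,0,45.9]},{"fingers": 1,"slide": [-48.4,376.6,0],"angular": [0,0,45.9]},{"fingers": 1,"slide": [-48.4,376.6,0],"angular": [0,0,45.9]}]'

```text
clock: 17.23
tcp_pos: [0.4562, 0.1213, 0.1138]
orientation: [-0.003, 0.058, 0.998, 0.001]
wrist_force: [-1.4, 0.5, -1.7]
finger_gap: 0.0348
grip_force: 46.2
```

```bash
sleep 0; python3 -c "
from h import *
for i in range(3): p=read_camera('scene')"; python3 plan.py 463.4 116.7 36 83.1
```

```text
now [461.7 117.5 114.6] clock 17.38 gap 35.3 grip 46.2 F [-0.1 -0.7 -1.5] q [ 0.08  0.21 -0.42  0.94 -0.    0.2 ]
yaw 83.2 zaxis [ 0. -0. -1.]
slide [-1.7, -0.5, 78.6] ang [-0.0, 0.0, 0.1]
```

Emit:
jog_arm --moves '[{"fingers": 1,"slide": [-1.7,-0.5,25],"angular": [0,0,0]},{"fingers": 1,"slide": [-1.7,-0.5,50],"angular": [0,0,0]},{"fingers": 1,"slide": [-1.7,-0.5,65],"angular": [0,0,0]},{"fingers": 1,"slide": [-1.7,-0.5,74],"angular": [0,0,0]},{"fingers": 1,"slide": [-1.7,-0.5,76],"angular": [0,0,0]},{"fingers": 1,"slide": [-1.7,-0.5,76],"angular": [0,0,0]},{"fingers": 1,"slide": [-1.7,-0.5,76],"angular": [0,0,0]}]'

```text
clock: 17.97
tcp_pos: [0.4647, 0.1159, 0.0394]
orientation: [0.001, 0.061, 0.998, 0.0]
wrist_force: [0.5, -0.1, -1.2]
finger_gap: 0.035
grip_force: 46.2
```

```bash
python3 - <<'E'
from fit import *
t=[]
for n in("top","scene"):
    p=read_camera(n)
    c=px(p,[.463,.117,.03])[0].astype(int)
    t.append(cv2.resize(p["color"][c[1]-40:c[1]+40,c[0]-40:c[0]+40,::-1],(400,400),interpolation=2))
cv2.imwrite("pics/g6.png",np.clip(np.hstack(t)*1.3,0,255).astype(np.uint8))
E
python3 plan.py 463.4 116.7 35 83.1
```

```text
now [464.9 116.3  39.8] clock 18.07 gap 35.1 grip 46.2 F [ 0.4 -0.3 -1.1] q [ 0.08  0.29 -0.52  0.75  0.    0.2 ]
yaw 83.1 zaxis [ 0.002  0.    -1.   ]
slide [1.5, 0.2, 4.8] ang [0.0, 0.1, -0.0]
```

View pics/g6.png

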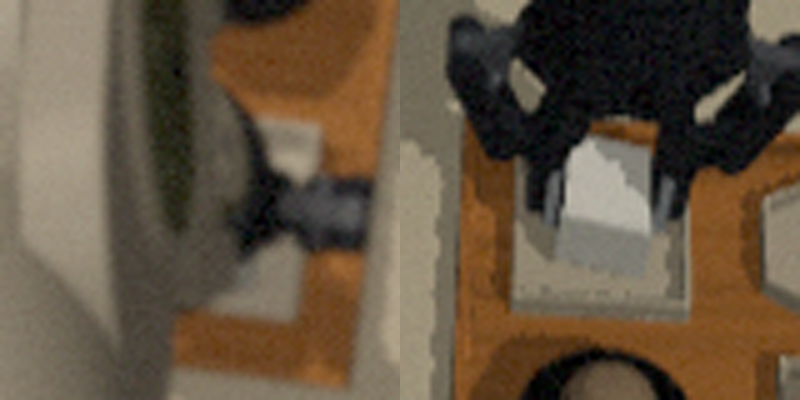

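Calcite is upright between the pads, inside the square box. Lowering.

Emit:
jog_arm --moves '[{"fingers": 1,"slide": [1,0,2],"angular": [0,0,0]},{"fingers": 1,"slide": [1,0,3],"angular": [0,0,0]},{"fingers": 1,"slide": [1,0,3.5],"angular": [0,0,0]},{"fingers": 1,"slide": [1,0,3.5],"angular": [0,0,0]},{"fingers": 1,"slide": [1,0,3.5],"angular": [0,0,0]}]'

```text
clock: 18.48
tcp_pos: [0.4627, 0.1167, 0.0355]
orientation: [0.0, 0.06, 0.998, 0.0]
wrist_force: [-0.8, 0.2, 0.5]
finger_gap: 0.0353
grip_force: 46.3
```

Emit:
jog_arm --moves '[{"fingers": 1,"slide": [0,0,0.7],"angular": [0,0,0]},{"fingers": 1,"slide": [0,0,0.7],"angular": [0,0,0]},{"fingers": 1,"slide": [0,0,0.7],"angular": [0,0,0]}]'

```text
clock: 18.73
tcp_pos: [0.4628, 0.1167, 0.0355]
orientation: [0.0, 0.06, 0.998, 0.0]
wrist_force: [-2.8, 0.9, 7.2]
finger_gap: 0.0349
grip_force: 47.3
```

Contact. Release and rise.

Emit:
jog_arm --moves '[{"fingers": 0.52,"slide": [0,0,0],"angular": [0,0,0]},{"fingers": 0.45,"slide": [0,0,0],"angular": [0,0,0]},{"fingers": 0.38,"slide": [0,0,0],"angular": [0,0,0]},{"fingers": 0.35,"slide": [0,0,0],"angular": [0,0,0]},{"fingers": 0.35,"slide": [0,0,-15],"angular": [0,0,0]},{"fingers": 0.35,"slide": [0,0,-50],"angular": [0,0,0]},{"fingers": 0,"slide": [0,0,-85],"angular": [0,0,0]},{"fingers": 0,"slide": [0,0,-85],"angular": [0,0,0]}]'

```text
clock: 19.4
tcp_pos: [0.4665, 0.117, 0.1254]
orientation: [0.005, 0.06, 0.998, 0.001]
wrist_force: [1.9, 0.1, 0.2]
finger_gap: 0.0776
grip_force: 0.0
```

```bash
python3 -c "
from h import *
for i in range(3): p=read_camera('scene')"; python3 plan.py 668 -87 120 103
```

```text
now [462.9 116.6 119.8] clock 19.55 gap 85.7 grip 0.0 F [-0.2 -0.1 -0.8] q [ 0.08  0.2  -0.42  0.95  0.    0.2 ]
yaw 83.1 zaxis [ 0.001  0.    -1.   ]
slide [-228.1, -177.5, -0.0] ang [0.0, 0.1, -19.9]
```

Emit:
jog_arm --moves '[{"fingers": 0,"slide": [-228,-177.5,0],"angular": [0,0,-20.4]},{"fingers": 0,"slide": [-228,-177.5,0],"angular": [0,0,-20.4]},{"fingers": 0,"slide": [-228,-177.5,0],"angular": [0,0,-20.4]},{"fingers": 0,"slide": [-228,-177.5,0],"angular": [0,0,-20.4]},{"fingers": 0,"slide": [-228,-177.5,0],"angular": [0,0,-20.4]},{"fingers": 0,"slide": [-228,-177.5,0],"angular": [0,0,-20.4]},{"fingers": 0,"slide": [-228,-177.5,0],"angular": [0,0,-20.4]},{"fingers": 0,"slide": [-228,-177.5,0],"angular": [0,0,-20.4]},{"fingers": 0,"slide": [-228,-177.5,0],"angular": [0,0,-20.4]},{"fingers": 0,"slide": [-228,-177.5,0],"angular": [0,0,-20.4]}]'

```text
clock: 20.38
tcp_pos: [0.666, -0.0868, 0.1171]
orientation: [-0.002, -0.117, 0.993, 0.001]
wrist_force: [0.8, 0.5, -0.4]
finger_gap: 0.0855
grip_force: 0.0
```

```bash
python3 -c "
from h import *
for i in range(3): p=read_camera('scene')"; python3 plan.py 668 -87 24 103.5
```

```text
now [666.4 -85.7 119.2] clock 20.53 gap 85.6 grip 0.0 F [-0.3  1.1 -0.1] q [-0.25  0.56  0.11  1.13  0.   -0.48]
yaw 103.6 zaxis [-0.002  0.001 -1.   ]
slide [-1.4, -1.7, 95.2] ang [0.1, -0.1, 0.1]
```

Emit:
jog_arm --squeeze 45 --moves '[{"fingers": 0,"slide": [-1,-1,40],"angular": [0,0,0]},{"fingers": 0,"slide": [-1,-1,80],"angular": [0,0,0]},{"fingers": 0,"slide": [-1,-1,95],"angular": [0,0,0]},{"fingers": 0,"slide": [-1,-1,95],"angular": [0,0,0]},{"fingers": 0.35,"slide": [-1,-1,95],"angular": [0,0,0]},{"fingers": 0.5,"slide": [-1,-1,95],"angular": [0,0,0]},{"fingers": 0.6,"slide": [-1,-1,95],"angular": [0,0,0]},{"fingers": 1,"slide": [-1,-1,95],"angular": [0,0,0]},{"fingers": 1,"slide": [-1,-1,95],"angular": [0,0,0]},{"fingers": 1,"slide": [-1,-1,95],"angular": [0,0,0]}]'

```text
clock: 21.37
tcp_pos: [0.6706, -0.088, 0.0272]
orientation: [0.002, -0.117, 0.993, -0.001]
wrist_force: [-0.3, 0.4, 6.7]
finger_gap: 0.0374
grip_force: 46.7
```

```bash
python3 plan.py 475.4 215.9 115 83.1
```

```text
now [670.6 -88.   27.2] clock 21.37 gap 37.4 grip 46.7 F [-0.3  0.4  6.7] q [-0.25  0.63  0.    0.94  0.   -0.48]
yaw 103.5 zaxis [ 0.004 -0.001 -1.   ]
slide [118.5, 340.9, -88.8] ang [-0.1, 0.2, 20.4]
```

Emit:
jog_arm --moves '[{"fingers": 1,"slide": [0,0,-10],"angular": [0,0,0]},{"fingers": 1,"slide": [0,0,-40],"angular": [0,0,0]},{"fingers": 1,"slide": [0,0,-75],"angular": [0,0,0]},{"fingers": 1,"slide": [0,0,-95],"angular": [0,0,0]},{"fingers": 1,"slide": [0,0,-95],"angular": [0,0,0]}]'

```text
clock: 21.78
tcp_pos: [0.6721, -0.0887, 0.1267]
orientation: [0.005, -0.117, 0.993, -0.002]
wrist_force: [1.3, 0.0, -0.2]
finger_gap: 0.0372
grip_force: 45.7
```

Emit:
jog_arm --moves '[{"fingers": 1,"slide": [116.5,340,0],"angular": [0,0,20.4]},{"fingers": 1,"slide": [116.5,340,0],"angular": [0,0,20.4]},{"fingers": 1,"slide": [116.5,340,0],"angular": [0,0,20.4]},{"fingers": 1,"slide": [116.5,340,0],"angular": [0,0,20.4]},{"fingers": 1,"slide": [116.5,340,0],"angular": [0,0,20.4]},{"fingers": 1,"slide": [116.5,340,0],"angular": [0,0,20.4]},{"fingers": 1,"slide": [116.5,340,0],"angular": [0,0,20.4]},{"fingers": 1,"slide": [116.5,340,0],"angular": [0,0,20.4]},{"fingers": 1,"slide": [116.5,340,0],"angular": [0,0,20.4]},{"fingers": 1,"slide": [116.5,340,0],"angular": [0,0,20.4]}]'

```text
clock: 22.62
tcp_pos: [0.4723, 0.2191, 0.1195]
orientation: [-0.001, 0.057, 0.998, 0.0]
wrist_force: [-0.1, 0.0, -1.4]
finger_gap: 0.0366
grip_force: 45.8
```

```bash
python3 -c "
from h import *
for i in range(3): p=read_camera('scene')"; python3 plan.py 475.4 215.9 35 83.1
```

```text
now [476.3 215.7 119.7] clock 22.77 gap 37.3 grip 45.8 F [ 0.2 -0.  -1. ] q [ 0.27  0.28 -0.31  0.98 -0.    0.39]
yaw 83.1 zaxis [ 0. -0. -1.]
slide [0.9, 0.1, 84.7] ang [-0.0, 0.0, 0.0]
```

Emit:
jog_arm --moves '[{"fingers": 1,"slide": [0.5,0,25],"angular": [0,0,0]},{"fingers": 1,"slide": [0.5,0,50],"angular": [0,0,0]},{"fingers": 1,"slide": [0.5,0,68],"angular": [0,0,0]},{"fingers": 1,"slide": [0.5,0,78],"angular": [0,0,0]},{"fingers": 1,"slide": [0.5,0,81],"angular": [0,0,0]},{"fingers": 1,"slide": [0.5,0,82.5],"angular": [0,0,0]},{"fingers": 1,"slide": [0.5,0,83.5],"angular": [0,0,0]},{"fingers": 1,"slide": [0.5,0,83.5],"angular": [0,0,0]},{"fingers": 1,"slide": [0.5,0,83.5],"angular": [0,0,0]}]'

```text
clock: 23.52
tcp_pos: [0.4768, 0.2159, 0.0371]
orientation: [0.001, 0.06, 0.998, 0.0]
wrist_force: [-0.3, -0.3, -1.1]
finger_gap: 0.037
grip_force: 45.8
```

```bash
python3 plan.py 475.4 215.9 35 83.1
```

```text
now [476.8 215.9  37.1] clock 23.52 gap 37.0 grip 45.8 F [-0.3 -0.3 -1.1] q [ 0.27  0.37 -0.42  0.78  0.    0.39]
yaw 83.1 zaxis [ 0.002  0.001 -1.   ]
slide [1.4, -0.1, 2.1] ang [0.0, 0.1, -0.0]
```

Emit:
jog_arm --moves '[{"fingers": 1,"slide": [0.5,0,0.8],"angular": [0,0,0]},{"fingers": 1,"slide": [0.5,0,0.8],"angular": [0,0,0]},{"fingers": 1,"slide": [0.5,0,0.8],"angular": [0,0,0]},{"fingers": 1,"slide": [0.5,0,0.8],"angular": [0,0,0]}]'

```text
clock: 23.85
tcp_pos: [0.4753, 0.2159, 0.0355]
orientation: [0.0, 0.06, 0.998, 0.0]
wrist_force: [-0.5, -0.2, -0.7]
finger_gap: 0.0371
grip_force: 45.8
```

Emit:
jog_arm --moves '[{"fingers": 1,"slide": [0,0,0.7],"angular": [0,0,0]},{"fingers": 1,"slide": [0,0,0.7],"angular": [0,0,0]},{"fingers": 1,"slide": [0,0,0.7],"angular": [0,0,0]}]'

```text
clock: 24.1
tcp_pos: [0.4754, 0.2159, 0.0352]
orientation: [0.0, 0.06, 0.998, 0.0]
wrist_force: [-2.3, -0.0, 6.1]
finger_gap: 0.0371
grip_force: 46.5
```

Contact. I release, rise, and back off out of view.

Emit:
jog_arm --moves '[{"fingers": 0.52,"slide": [0,0,0],"angular": [0,0,0]},{"fingers": 0.45,"slide": [0,0,0],"angular": [0,0,0]},{"fingers": 0.38,"slide": [0,0,0],"angular": [0,0,0]},{"fingers": 0.35,"slide": [0,0,0],"angular": [0,0,0]},{"fingers": 0.35,"slide": [0,0,-15],"angular": [0,0,0]},{"fingers": 0.35,"slide": [0,0,-50],"angular": [0,0,0]},{"fingers": 0.35,"slide": [0,0,-90],"angular": [0,0,0]},{"fingers": 0.35,"slide": [0,0,-120],"angular": [0,0,0]},{"fingers": 0.35,"slide": [10,40,-125],"angular": [0,0,0]},{"fingers": 0.35,"slide": [20,80,-125],"angular": [0,0,0]}]'

```text
clock: 24.93
tcp_pos: [0.4678, 0.2978, 0.1633]
orientation: [0.003, 0.063, 0.998, 0.002]
wrist_force: [1.0, 0.1, -0.0]
finger_gap: 0.0553
grip_force: 0.0
```

Emit:
jog_arm --moves '[{"fingers": 0.35,"slide": [40,160,0],"angular": [0,0,0]},{"fingers": 0.35,"slide": [40,160,0],"angular": [0,0,0]},{"fingers": 0.35,"slide": [40,160,0],"angular": [0,0,0]},{"fingers": 0.35,"slide": [40,160,0],"angular": [0,0,0]},{"fingers": 0.35,"slide": [40,160,0],"angular": [0,0,0]},{"fingers": 0.35,"slide": [40,160,0],"angular": [0,0,0]},{"fingers": 0.35,"slide": [40,160,0],"angular": [0,0,0]}]'

```text
clock: 25.52
tcp_pos: [0.4442, 0.4611, 0.1589]
orientation: [-0.0, 0.06, 0.998, -0.001]
wrist_force: [0.6, -0.0, 0.4]
finger_gap: 0.0553
grip_force: 0.0
```

Run:
```python
from fit import *
t=[]
Q=dict(willemite=(.5746,.2039,-.12,.008),scheelite=(.5626,.1047,0,.019),calcite=(.4634,.1167,-.12,.008),aragonite=(.4754,.2159,-.12,.008))
for n in("top","scene"):
    p=read_camera(n)
    c=px(p,[.519,.16,.02])[0].astype(int);k=400/140
    i=cv2.resize(p["color"][c[1]-70:c[1]+70,c[0]-70:c[0]+70,::-1],(400,400),interpolation=2)
    i=np.clip(i*1.3,0,255).astype(np.uint8)
    for m,q in Q.items(): draw(i,p,m,q,k,c-70)
    t.append(i)
    print([(m,[np.round(w(p,r["point"],0)[:2],3).tolist() for r in tip_of(m,p)[:2]]) for m in("white_wedge","flat_pebble")])
cv2.imwrite("pics/end.png",np.hstack(t))
```

```text
[('white_wedge', [[0.554, -0.316], [0.473, 0.21]]), ('flat_pebble', [[0.555, -0.09]])]
[('white_wedge', [[0.556, -0.319]]), ('flat_pebble', [[0.561, -0.093], [0.57, 0.202]])]
```

View pics/end.png

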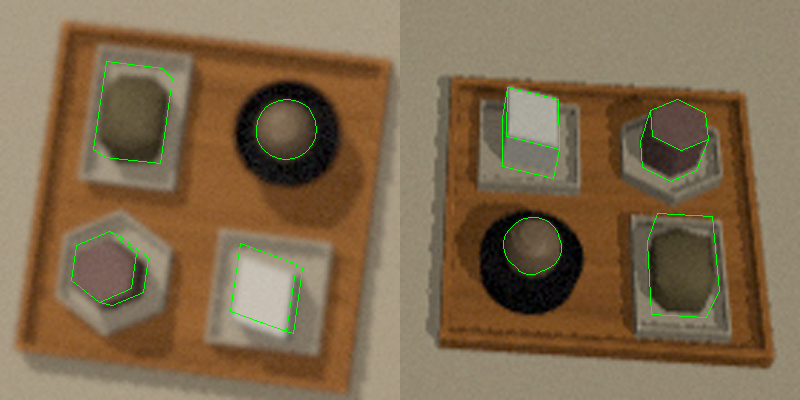

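All four specimens match their predicted outlines upright in their holders, to within a few mm. The look-alikes have not moved and the arm is clear.

```bash
python3 -c "
from workcell import *
print(hand_in())"
```

```text
the job is handed in; nothing more can be done
None
```

The job is handed in: the last pictures showed all four specimens upright and centred in their holders within a few mm, and the two look-alikes where they started; the hand-in returned no verdict.

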